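# Turn the clip-on mirror to face the lotion pot

### The job

I sit down to do my face wherever the lotion pot stands, the squat one with the ribbed screw lid. Turn the round clip-on mirror on its stem so that its glass looks straight at that pot, then let go of it. Leave the lotion pot and the taller open jar standing where they are.

Things in the scene. Friction and masses are not known exactly. Their poses are not given: they have to be found in the camera images.
- mirror_middle (a point): Middle of the round mirror, on its upright turning axis, 158 mm above the table: an upright disc 100 mm across, 14 mm thick (7 mm each side of this point), top edge at 208 mm; grey rim and back (small hub, 8 mm proud, in its middle), glass on one face. Its upper part is free to grip. Its stem sits in a grey clamp on a fixed wooden ledge 60 mm high. x: level, straight out of the glass; z: up
- mirror (a joint): Turning angle of the mirror about its upright axis, rad: 0 when the glass looks square off the ledge's long side away from the robot, growing counter-clockwise seen from above; stops at -1.45 and 1.45. Stiff (about 0.06 N m of friction), stays where it is left.
- pot: White ceramic lotion pot, squat and closed: 72 mm across, 52 mm high, ribbed screw lid 68 mm across; loose, about 0.2 kg. Origin at the centre of its underside, z up. Stands on the table beyond the ledge, left or right of where the mirror first looks, 145 to 230 mm from the mirror's axis.
- jar: The other jar, a bystander: white ceramic cup without lid, 60 mm across the rim, 90 mm high, loose. Origin at the centre of its underside, z up. Stands on the table on the side where the pot is not.
Not all that is in view belongs to the job. Leave any blue look-alike of the pot alone.

How it is judged:
At the end, for the whole second after the job is handed in: The line straight out of the middle of the glass passes, seen from above, within 40 mm of the centre of the lotion pot (about 10 to 16 degrees either way), the mirror is at rest, and pot and jar stand upright within 20 mm of where they started (x of pot in the frame of mirror_middle above 0.05 m and y of pot in the frame of mirror_middle between -0.04 and 0.04 m and velocity of joint mirror between -0.05 and 0.05 rad/s and distance of each of pot, jar from where it was at the start of the episode below 0.02 m and angle between each of pot, jar's own z axis and vertical below 0.2 rad); the robot touches nothing.
It fails at once if the lotion pot is moved more than 20 mm or tipped (distance of pot from where it was at the start of the episode above 0.02 m or angle between pot's own z axis and vertical above 0.2 rad).
It fails at once if the taller jar is moved more than 20 mm or tipped (distance of jar from where it was at the start of the episode above 0.02 m or angle between jar's own z axis and vertical above 0.2 rad).
It also fails if it takes over 32 s, if anything falls off the work surface, if the arm or the gripper's body presses on something with over 40 N, if the wrist force passes 120 N, or if a joint passes its speed limit or range.

### The arm

A 6-joint arm with a two-finger parallel gripper is mounted at the origin on the work surface. World frame = base frame: x ahead of the robot, y to its left, z up, the work surface at z = 0. Lengths are in m, angles in rad, forces in N, time in s.
With the tool pointing down it reaches from about 0.375 to 0.925 m from the base axis. Payload 5.7 kg.
Tool frame: the origin (TCP) lies at the very end of the fingers, on their centre line; the grasp point (between the pads) lies 19 mm behind it; z points along the fingers, y is the line along which they close (so a half turn about z gives the same grasp; the last joint's range is limited). The gripper opens to 85 mm and grips with 20 to 120 N. Pads are 22 mm wide; open, the fingers measure 114 mm over their backs; the gripper's body (76 mm by 85 mm) begins 54 mm behind the grasp point. The pads swing forward as they close: fully open they stand 13 mm farther back than shut.
Start: joints at [-1.359, 0.359, 1.51, -0, 1.272, -0.115], TCP at [0.193, -0.568, 0.207] pointing down, gripper open.
Joint ranges: [-2.97, 2.97], [-1.01, 2.36], [0.21, 2.38], [-0.96, 4.11], [0.2, 2.71], [-2.98, 2.98]. Speed limits (rad/s): [2.39, 2.39, 3.14, 3.14, 3.14, 3.14].

### API

Orientations are given as a 3x3 rotation matrix whose columns are the frame's x, y, z axes.
In Python, from station import get_state, optics, manip gives the robot as it stands.
- The arm moves only by the tool servo_tool, never from a script. Its argument "moves" is a list of rows, each a list of 3 entries, a list of its own where there are three numbers: the turn, a rotation vector about the tool's x, y, z in rad, then the shift along the tool's x, y, z in mm, then the closure, from 0 (fully open) to 1 (shut). A call has 1 to 8 rows; each row shifts and turns the commanded pose from where the row before left it, along the tool's axes as they then stand; what a row does not reach is not made up. A row lasts 1/12 s, in which the tool goes at most 41.7 mm and 7.16 degrees, less where a joint would pass 70% of its speed; a pose out of reach is approached as far as the arm can. A call with a gripper value outside its range is refused whole. The fingers move at their own pace and stop on an object; "newtons" is the grip in N (left out, the last holds). Time passes only in rows, so rows that do not move let the fingers close. It gives the time, the measured TCP pose, the force, the opening and the grip force at its end, in the units of the state.
- get_state(): the state, without advancing time (a new reading comes with each control period).
- optics.snapshot(name): name is "scene" or "top" or "wrist"; returns (picture, depth): 400x640x3 uint8, red, green, blue; 400x640 float32, m along the optical axis (not along the pixel's ray), 0 where there is no reading.
- optics.camera_model(name): a dict with "fx", "fy", "cx", "cy" (pixels), "xyz" and "orientation" of the camera in the world. Camera axes: x right, y down, z forward; pixel columns grow to the right and rows downward; lengths in m; the calibration is good to about 2 mm. A picture is of the moment at which its call begins: read the wrist's pose just before it. camera_model takes no time and is no camera call; for the wrist camera it gives the pose at the moment of the call.
- manip.sign_off(): hands the job in; it is judged then, once.
Trained networks look in the newest picture that a camera, given by its name, has taken for a name from the list of things; names that differ only in an ending like _2 or _b are one class to them, and where a whole thing is asked for, a point or a joint stands for the part that bears it (a point fixed in the world has none). Each returns a list of dicts, best first, with "score" (0 to 1); they miss things now and then, are a little off and sometimes report something else, mostly with a low value. They report only what shows in the picture. A call takes as long as a camera call. They do not tell look-alikes from the thing itself.
- optics.silhouettes(camera, thing): "region" (400x640 bool, what is visible of it) and "box" ([left, top, width, height] in pixels, round what is visible of it).
The state is a dict: "t": time; "q": joint angles; "dq": joint speeds; "effort": joint torques, N m; "eef_pos": TCP position; "tcp_rot": TCP orientation; "ft_force": force on the tool from outside, world axes, zero at the start; "ft_torque": the same for the moment, N m; "grip_width": finger opening in m; "grasp_force": force on a finger pad.
Only numpy, scipy, OpenCV 4.12 (cv2) and the standard library are available. Lean on these libraries where they do the work, as an engineer would, in place of code of your own. Each camera call takes 0.05 s, during which the arm holds its last target. There are 200 camera calls.

## Working session

There is one attempt and no reset: what is moved stays moved. The work goes in short steps, Python scripts to look and compute and a tool call to move; the robot and the scene stay as the last step left them, time stands still between calls to the robot, and variables do not carry over. Pictures are saved under pics/ and viewed, at most 10 in all, crops included, and the job is handed in when it is done.

Besides the shell and the picture viewer there is one more tool, called as name(argument=value, ...), one argument or row to a line, values as JSON. servo_tool: Moves the arm, as the interface text tells. Its arguments: {"type":"object","properties":{"moves":{"type":"array"},"newtons":{"type":"number"}},"required":["moves"]}

```bash
mkdir -p pics; cat > h.py <<'E'
import numpy as np, cv2
from station import get_state, optics, manip
def cloud(cam,depth,mask):
    m=optics.camera_model(cam); v,u=np.nonzero(mask&(depth>0)); z=depth[v,u]
    p=np.c_[(u-m["cx"])/m["fx"]*z,(v-m["cy"])/m["fy"]*z,z]
    return p@np.array(m["orientation"]).T+np.array(m["xyz"])
E
python3 - <<'E'
from h import *
np.set_printoptions(precision=3,suppress=True)
ims=[]
for c in("scene","top"):
    im,d=optics.snapshot(c); ims.append(im)
    print(c,optics.camera_model(c)["xyz"])
    for th in("pot","jar","mirror"):
        for r in optics.silhouettes(c,th)[:4]:
            P=cloud(c,d,r["region"]); print(c,th,round(r["score"],2),r["box"],np.median(P,0),P.min(0),P.max(0), im[r["region"]].mean(0))
    cv2.imwrite(f"pics/{c}0.png",im[...,::-1])
print(get_state()["t"],get_state()["tcp_rot"])
E
```

```text
scene [1.142 0.151 0.821]
scene pot 0.88 [376.2, 249.9, 35.6, 38.8] [0.768 0.18  0.049] [ 0.697  0.146 -0.004] [0.794 0.216 0.055] [ 45.998  86.809 179.684]
scene pot 0.75 [408.9, 201.5, 33.7, 33.1] [0.629 0.215 0.049] [ 0.56   0.181 -0.006] [0.652 0.25  0.054] [ 43.645  83.491 173.531]
scene pot 0.74 [337.5, 275.1, 36.6, 41.7] [0.852 0.123 0.05 ] [ 0.79   0.087 -0.   ] [0.88  0.156 0.054] [ 45.941  89.36  187.021]
scene pot 0.57 [341.1, 199.4, 34.2, 34.6] [0.677 0.08  0.049] [ 0.606  0.037 -0.005] [0.702 0.114 0.054] [213.186 209.843 200.861]
scene jar 0.56 [221.2, 149.6, 25.9, 45.7] [ 0.659 -0.234  0.061] [ 0.57  -0.304 -0.005] [ 0.683 -0.206  0.091] [168.085 164.858 155.814]
scene mirror 0.56 [299.9, 94.7, 42.7, 42.1] [ 0.52  -0.066  0.163] [ 0.293 -0.188 -0.005] [ 0.527 -0.019  0.207] [129.852 132.527 133.657]
top [0.491 0.012 1.019]
top pot 0.94 [183.1, 203.9, 37.8, 36.2] [0.615 0.213 0.052] [ 0.583  0.181 -0.003] [0.658 0.258 0.058] [ 90.688 124.918 205.608]
top pot 0.86 [198.3, 137.8, 41.9, 38.9] [0.754 0.178 0.052] [0.724 0.146 0.   ] [0.809 0.214 0.057] [ 91.145 124.493 205.99 ]
top pot 0.57 [233.1, 104.6, 39.2, 34.9] [0.838 0.12  0.052] [ 0.81   0.086 -0.   ] [0.882 0.163 0.058] [ 86.078 122.314 205.642]
top jar 0.96 [409.7, 189.4, 27.6, 33.1] [ 0.659 -0.244  0.054] [ 0.625 -0.274 -0.001] [ 0.686 -0.206  0.095] [196.364 190.348 181.526]
top mirror 0.82 [317.0, 271.4, 56.4, 14.0] [ 0.514 -0.067  0.196] [ 0.501 -0.134  0.055] [ 0.528 -0.019  0.211] [148.749 142.651 144.222]
0.4 [[ 0.947  0.321 -0.   ]
 [ 0.321 -0.947  0.   ]
 [ 0.    -0.    -1.   ]]
```

```bash
python3 - <<'E'
import cv2,numpy as np
a=cv2.imread("pics/scene0.png");b=cv2.imread("pics/top0.png")
a=cv2.resize(a[80:330,180:480],None,fx=1.33,fy=1.6);b=cv2.resize(b[80:330,150:450],None,fx=1.33,fy=1.6)
cv2.imwrite("pics/both.png",np.hstack([a,b]))
E
```

```text
(no output)
```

View pics/both.png

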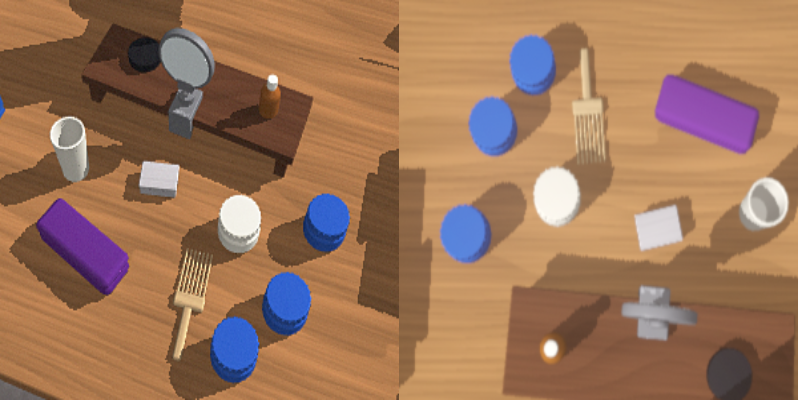

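The view shows the white ribbed pot at about top-view pixel (268,202), with three blue look-alikes around it. The open jar is at about (424,207) and the mirror at about (345,275).

```bash
cat > m.py <<'E'
from h import *
np.set_printoptions(precision=3,suppress=True)
for c in("scene","top"):
    im,d=optics.snapshot(c); P=cloud(c,d,np.ones(d.shape,bool))
    def sel(x0,x1,y0,y1,z0,z1): return P[(P[:,0]>x0)&(P[:,0]<x1)&(P[:,1]>y0)&(P[:,1]<y1)&(P[:,2]>z0)&(P[:,2]<z1)]
    L=sel(.58,.73,.02,.14,.045,.062); 
    if len(L)>20: print(c,"lid",len(L),cv2.minEnclosingCircle(L[:,:2].astype(np.float32)),L.mean(0))
    J=sel(.6,.72,-.3,-.18,.08,.1)
    if len(J)>9: print(c,"jar",cv2.minEnclosingCircle(J[:,:2].astype(np.float32)))
    M=sel(.44,.58,-.14,.01,.125,.22)
    if len(M)>20:
        vx,vy,x,y=cv2.fitLine(M[:,:2].astype(np.float32),cv2.DIST_HUBER,0,.01,.01).ravel()
        t=(M[:,:2]-[x,y])@[vx,vy]; print(c,"mirror",len(M),"dir",vx,vy,"angle",np.arctan2(vy,vx),"mid",np.array([x,y])+(t.min()+t.max())/2*np.array([vx,vy]),"len",np.ptp(t),M.mean(0),M.min(0),M.max(0))
E
python3 - <<'E'
exec(open("m.py").read())
im,d=optics.snapshot("top")
P=cloud("top",d,np.ones(d.shape,bool))
Q=P[(P[:,2]>.05)&(P[:,2]<.07)&(P[:,0]>.25)&(P[:,0]<.6)&(abs(P[:,1]+.1)<.25)]
Q=Q[Q[:,0]<.56]
print("ledge",cv2.minAreaRect((Q[:,:2]*1000).astype(np.float32)),len(Q))
print("tall on ledge",P[(P[:,2]>.09)&(P[:,0]>.3)&(P[:,0]<.56)&(P[:,1]>0.03)&(P[:,1]<.2)].max(0))
E
```

```text
scene lid 667 ((0.6654809713363647, 0.07819823920726776), 0.035864539444446564) [0.667 0.078 0.05 ]
scene jar ((0.6530815362930298, -0.23578600585460663), 0.031197134405374527)
scene mirror 1067 dir 0.08482605 0.99639577 angle 1.4858682 mid [ 0.52  -0.069] len 0.0990462995466023 [ 0.52  -0.066  0.169] [ 0.504 -0.118  0.125] [ 0.527 -0.019  0.207]
top lid 892 ((0.6672512292861938, 0.07848437875509262), 0.035341598093509674) [0.666 0.078 0.052]
top jar ((0.6545260548591614, -0.23606328666210175), 0.03004642389714718)
top mirror 600 dir 0.09916416 0.9950711 angle 1.4714689 mid [ 0.514 -0.067] len 0.09702663043770732 [ 0.514 -0.066  0.192] [ 0.501 -0.115  0.128] [ 0.526 -0.019  0.21 ]
ledge ((470.8980407714844, -65.02688598632812), (420.0860290527344, 130.19227600097656), 85.93095397949219) 12696
tall on ledge [0.494 0.092 0.136]
```

servo_tool(
  moves=[
    [[0, 0, 0], [0, 0, -35], 0],
    [[0, 0, 0], [0, 0, -35], 0],
    [[0, 0, 0], [29, -23, 0], 0],
    [[0, 0, 0], [29, -23, 0], 0],
    [[0, 0, 0], [29, -23, 0], 0],
    [[0, 0, 0], [29, -23, 0], 0],
    [[0, 0, 0], [29, -23, 0], 0],
    [[0, 0, 0], [29, -23, 0], 0],
  ],
)

```text
t: 1.22
eef_pos: [0.3137, -0.3801, 0.2773]
tcp_rot: [[0.947, 0.321, 0.0], [0.321, -0.947, -0.0], [0.0, 0.0, -1.0]]
ft_force: [0.3, -0.1, -0.3]
grip_width: 0.0856
grasp_force: 0.0
```

servo_tool(
  moves=[
    [[0, 0, 0], [29, -23, 0], 0],
    [[0, 0, 0], [29, -23, 0], 0],
    [[0, 0, 0], [29, -23, 0], 0],
    [[0, 0, 0], [29, -23, 0], 0],
    [[0, 0, 0], [29, -23, 0], 0],
    [[0, 0, 0], [29, -23, 0], 0],
    [[0, 0, 0], [29, -23, 0], 0],
    [[0, 0, 0], [29, -23, 0], 0],
  ],
)

```text
t: 1.88
eef_pos: [0.4745, -0.1312, 0.2774]
tcp_rot: [[0.947, 0.321, 0.001], [0.321, -0.947, -0.0], [0.0, 0.0, -1.0]]
ft_force: [-0.3, -0.4, 0.6]
grip_width: 0.0854
grasp_force: 0.0
```

servo_tool(
  moves=[
    [[0, 0, 0], [29, -24, 0], 0],
    [[0, 0, 0], [29, -25, 0], 0],
    [[0, 0, -0.12], [0, 0, 0], 0],
    [[0, 0, -0.12], [0, 0, 0], 0],
    [[0, 0, -0.12], [0, 0, 0], 0],
    [[0, 0, -0.12], [0, 0, 0], 0],
    [[0, 0, -0.12], [0, 0, 0], 0],
    [[0, 0, -0.12], [0, 0, 0], 0],
  ],
)

```text
t: 2.55
eef_pos: [0.5129, -0.0678, 0.2772]
tcp_rot: [[0.495, 0.869, 0.0], [0.869, -0.495, 0.0], [0.0, 0.0, -1.0]]
ft_force: [0.5, 0.3, -0.3]
grip_width: 0.0851
grasp_force: 0.0
```

servo_tool(
  moves=[
    [[0, 0, -0.12], [0, 0, 0], 0],
    [[0, 0, -0.12], [0, 0, 0], 0],
    [[0, 0, -0.12], [0, 0, 0], 0],
    [[0, 0, -0.07], [0, 0, 0], 0],
    [[0, 0, 0], [0, 0, 0], 0],
    [[0, 0, 0], [0, 0, 0], 0],
  ],
)

```text
t: 3.05
eef_pos: [0.5129, -0.0679, 0.2772]
tcp_rot: [[0.096, 0.995, 0.0], [0.995, -0.096, 0.0], [0.0, 0.0, -1.0]]
ft_force: [-0.1, 0.1, -0.3]
grip_width: 0.0855
grasp_force: 0.0
```

servo_tool(
  moves=[
    [[0, 0, 0], [0, 0, 33], 0],
    [[0, 0, 0], [0, 0, 33], 0],
    [[0, 0, 0], [0, 0, 32], 0],
    [[0, 0, 0], [0, 0, 0], 0.5],
    [[0, 0, 0], [0, 0, 0], 1],
    [[0, 0, 0], [0, 0, 0], 1],
    [[0, 0, 0], [0, 0, 0], 1],
    [[0, 0, 0], [0, 0, 0], 1],
  ],
  newtons=25,
)

```text
t: 3.72
eef_pos: [0.5146, -0.0683, 0.1812]
tcp_rot: [[0.094, 0.996, 0.004], [0.996, -0.094, -0.001], [-0.001, 0.004, -1.0]]
ft_force: [0.7, 0.4, 0.4]
grip_width: 0.0255
grasp_force: 0.0
```

servo_tool(
  moves=[
    [[0, 0, 0], [0, 0, 0], 1],
    [[0, 0, 0], [0, 0, 0], 1],
    [[0, 0, 0], [0, 0, 0], 1],
    [[0, 0, 0], [0, 0, 0], 1],
    [[0, 0, 0], [0, 0, 0], 1],
    [[0, 0, 0], [0, 0, 0], 1],
  ],
)

```text
t: 4.22
eef_pos: [0.5141, -0.0682, 0.1808]
tcp_rot: [[0.094, 0.996, 0.003], [0.996, -0.094, -0.001], [-0.0, 0.003, -1.0]]
ft_force: [-1.0, 1.4, 6.3]
grip_width: 0.013
grasp_force: 24.8
```

servo_tool(
  moves=[
    [[0, 0, -0.1], [0, 0, 0], 1],
    [[0, 0, -0.11], [0, 0, 0], 1],
    [[0, 0, -0.11], [0, 0, 0], 1],
    [[0, 0, -0.11], [0, 0, 0], 1],
    [[0, 0, -0.11], [0, 0, 0], 1],
    [[0, 0, -0.11], [0, 0, 0], 1],
    [[0, 0, -0.11], [0, 0, 0], 1],
    [[0, 0, -0.1], [0, 0, 0], 1],
  ],
)

```text
t: 4.88
eef_pos: [0.5131, -0.0685, 0.1807]
tcp_rot: [[-0.697, 0.717, 0.001], [0.717, 0.697, -0.001], [-0.002, -0.0, -1.0]]
ft_force: [-4.0, -2.0, 8.9]
grip_width: 0.0126
grasp_force: 25.1
```

servo_tool(
  moves=[
    [[0, 0, 0], [0, 0, 0], 1],
    [[0, 0, 0], [0, 0, 0], 1],
    [[0, 0, 0], [0, 0, 0], 1],
    [[0, 0, 0], [0, 0, 0], 0],
    [[0, 0, 0], [0, 0, 0], 0],
    [[0, 0, 0], [0, 0, 0], 0],
    [[0, 0, 0], [0, 0, 0], 0],
    [[0, 0, 0], [0, 0, 0], 0],
  ],
)

```text
t: 5.55
eef_pos: [0.5129, -0.0678, 0.179]
tcp_rot: [[-0.693, 0.721, -0.0], [0.721, 0.693, 0.0], [0.0, 0.0, -1.0]]
ft_force: [0.7, -0.6, -0.2]
grip_width: 0.0723
grasp_force: 0.0
```

servo_tool(
  moves=[
    [[0, 0, 0], [0, 0, 0], 0],
    [[0, 0, 0], [0, 0, 0], 0],
    [[0, 0, 0], [0, 0, -30], 0],
    [[0, 0, 0], [0, 0, -35], 0],
    [[0, 0, 0], [0, 0, -35], 0],
    [[0, 0, 0], [0, 0, 0], 0],
  ],
)

```text
t: 6.05
eef_pos: [0.5171, -0.0689, 0.2859]
tcp_rot: [[-0.693, 0.721, 0.011], [0.721, 0.693, -0.003], [-0.01, 0.006, -1.0]]
ft_force: [2.3, 0.5, 0.0]
grip_width: 0.0853
grasp_force: 0.0
```

servo_tool(
  moves=[
    [[0, 0, 0], [-28, -27, 0], 0],
    [[0, 0, 0], [-28, -27, 0], 0],
    [[0, 0, 0], [-28, -27, 0], 0],
    [[0, 0, 0], [-28, -27, 0], 0],
    [[0, 0, 0], [-28, -27, 0], 0],
    [[0, 0, 0], [-28, -27, 0], 0],
    [[0, 0, 0], [0, 0, 0], 0],
    [[0, 0, 0], [0, 0, 0], 0],
  ],
)

```text
t: 6.72
eef_pos: [0.5124, -0.3034, 0.2783]
tcp_rot: [[-0.691, 0.723, -0.0], [0.723, 0.691, 0.0], [0.001, -0.0, -1.0]]
ft_force: [-0.7, 0.4, -1.1]
grip_width: 0.0854
grasp_force: 0.0
```

```bash
python3 - <<'E'
exec(open("m.py").read())
cv2.imwrite("pics/top1.png",cv2.resize(im[80:330,150:450,::-1],None,fx=2,fy=2))
E
```

```text
scene lid 668 ((0.6650158762931824, 0.079276904463768), 0.03601826727390289) [0.667 0.079 0.05 ]
scene jar ((0.6526427865028381, -0.23511168360710144), 0.030825156718492508)
scene mirror 1070 dir 0.70667964 -0.70753366 angle -0.78600204 mid [ 0.519 -0.065] len 0.09890446592113605 [ 0.52  -0.067  0.168] [ 0.483 -0.107  0.125] [ 0.553 -0.03   0.207]
top lid 892 ((0.6675953269004822, 0.07867399603128433), 0.03544173389673233) [0.666 0.078 0.052]
top jar ((0.6549676060676575, -0.23551182448863983), 0.03017488121986389)
top mirror 617 dir 0.69882727 -0.7152904 angle -0.7970397 mid [ 0.516 -0.068] len 0.09816849326318287 [ 0.514 -0.066  0.192] [ 0.478 -0.106  0.138] [ 0.552 -0.029  0.211]
```

View pics/top1.png

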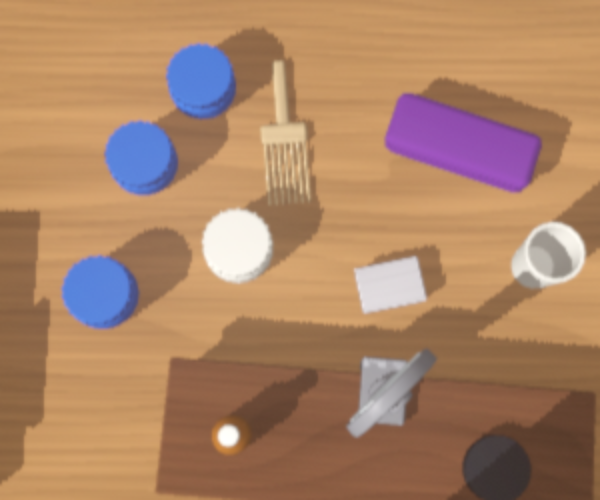

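The mirror, at (392,393), now faces the white pot at (237,245). Its normal is 0.77–0.78 rad against the 0.76 needed, which puts the line a few mm from the pot's centre. Pot and jar haven't moved.

```bash
python3 -c "
from station import manip
print(manip.sign_off())"
```

```text
the job is handed in; nothing more can be done
None
```

The mirror now looks straight at the white lotion pot, to within a few mm of its centre by camera measurement; it has been let go, the pot and the open jar stand where they were, and the job is handed in.

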